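# Stroke the specimen box lids shut

### The job

Run your fingertips lightly along the row of open lids on the grey specimen box, starting from the end with the wide plain ledge, so that the five lids fold down one after another and all end up shut. Press gently, do not lift the box or shift it from its place, and leave everything around it alone.

Things in the scene. Friction and masses are not known exactly. Their poses are not given: they have to be found in the camera images.
- specimen_box: Loose grey box, 64 (x) by 272 (y) by 43 mm tall, about 1.2 kg, rubber underside, with a row of five wells along its y axis under white lids. Origin: centre of its underside, z up. At its +y end a plain flat ledge (y = 90 to 136 mm), top 30 mm up; at its -y end a block 11 mm long, top 38 mm up. Shut lids' outer faces are 43 mm up. Pushed sideways with over about 8 N it slides.
- row_start (a point): Point on the box at the hinge line of lid1, mid-width, level with shut lids' outer faces, 43 mm above the table; axes as the box's. Lids are flat plates 58 mm wide (x), 40 mm long, 3 mm thick, pitch 42 mm, each hinged on its +y edge; hinge lines at box y = 86, 44, 2, -40, -82 mm, 41.5 mm up. Lids and their black hinge frame lie on foam: give up to 5 mm, about 1 N per mm.
- row_end (a point): Point on the box at the free edge of the shut lid5, mid-width, level with the shut lids' outer faces, 43 mm above the table; axes as the box's. The row runs straight from row_start to row_end, 208 mm. All lids start standing up; each is shut by pushing it over towards row_end and down.
- lid1 (a joint): opening angle of lid 1 counted from the ledge end: 0 fully shut, 1.57 standing upright, more when it leans back over towards the ledge end (stop at 2.1). The hinge is stiff (about 0.008 N m of friction) and stays where it is left; the lid neither springs nor falls
- lid2 (a joint): opening angle of lid 2 counted from the ledge end: 0 fully shut, 1.57 standing upright, more when it leans back over towards the ledge end (stop at 2.1). The hinge is stiff (about 0.008 N m of friction) and stays where it is left; the lid neither springs nor falls
- lid3 (a joint): opening angle of lid 3 counted from the ledge end: 0 fully shut, 1.57 standing upright, more when it leans back over towards the ledge end (stop at 2.1). The hinge is stiff (about 0.008 N m of friction) and stays where it is left; the lid neither springs nor falls
- lid4 (a joint): opening angle of lid 4 counted from the ledge end: 0 fully shut, 1.57 standing upright, more when it leans back over towards the ledge end (stop at 2.1). The hinge is stiff (about 0.008 N m of friction) and stays where it is left; the lid neither springs nor falls
- lid5 (a joint): opening angle of lid 5 counted from the ledge end: 0 fully shut, 1.57 standing upright, more when it leans back over towards the ledge end (stop at 2.1). The hinge is stiff (about 0.008 N m of friction) and stays where it is left; the lid neither springs nor falls
- amber_bottle: bystander: amber glass bottle with black cap, 38 mm across, 88 mm tall, standing upright beside the far long side of the specimen box; origin: centre of its underside
- stain_jar: bystander: small glass jar with white lid, 52 mm across, 62 mm tall, upright beside the near long side of the specimen box; origin: centre of its underside
- forceps: bystander: steel forceps lying flat, about 128 mm long, 15 mm wide, 6 mm high, near the near long side of the specimen box; origin: centre of its underside
- steel_cup: bystander: open steel cup, 58 mm across, 45 mm tall, past the last-lid end of the specimen box; origin: centre of its underside
- vial: bystander: capped glass vial, 26 mm across, 58 mm tall, upright, past the ledge end of the specimen box; origin: centre of its underside
- slide_box: bystander: closed wooden slide box, 85 x 170 x 34 mm, lying well off to the left; origin: centre of its underside
- petri_dish: bystander: glass dish, 90 mm across, 16 mm high, lying well off to the right; origin: centre of its underside

How it is judged:
On the way, in this order (a step that is already met when the one before it is completed fails the run):
1. lid 1 is pushed over (below 0.5 rad) (value of joint lid1 below 0.5 rad).
2. lid 2 is pushed over (below 0.5 rad) (value of joint lid2 below 0.5 rad).
3. lid 3 is pushed over (below 0.5 rad) (value of joint lid3 below 0.5 rad).
4. lid 4 is pushed over (below 0.5 rad) (value of joint lid4 below 0.5 rad).
5. lid 5 is pushed over (below 0.5 rad) (value of joint lid5 below 0.5 rad).
At the end, for the whole second after the job is handed in: All five lids are shut to within 0.15 rad (the free edge less than about 6 mm up), the specimen box stands flat within 20 mm of where it started and is at rest, and every bystander is within 20 mm of where it started (value of joint each of lid1, lid2, lid3, lid4, lid5 below 0.15 rad and distance of each of specimen_box, amber_bottle, stain_jar, forceps, steel_cup, vial, slide_box, petri_dish from where it was at the start of the episode below 0.02 m and height (world z) of specimen_box below 0.004 m and angle between specimen_box's own z axis and vertical below 0.05 rad and linear speed of specimen_box below 0.01 m/s); the robot touches nothing.
It fails at once if the specimen box is lifted or tipped (height (world z) of specimen_box above 0.01 m or angle between specimen_box's own z axis and vertical above 0.12 rad).
It fails at once if the specimen box is pushed more than 25 mm from its place (distance of specimen_box from where it was at the start of the episode above 0.025 m).
It fails at once if the box or its lids are pressed hard (over 40 N) (contact force between the fingers and specimen_box above 40 N).
It fails at once if a bystander is moved by more than 25 mm (distance of any of amber_bottle, stain_jar, forceps, steel_cup, vial, slide_box, petri_dish from where it was at the start of the episode above 0.025 m).
It also fails if it takes over 32 s, if anything falls off the work surface, if the arm or the gripper's body presses on something with over 40 N, if the wrist force passes 120 N, or if a joint passes its speed limit or range.

### The arm

A 6-joint arm with a two-finger parallel gripper is mounted at the origin on the work surface. World frame = base frame: x ahead of the robot, y to its left, z up, the work surface at z = 0. Lengths are in m, angles in rad, forces in N, time in s.
With the tool pointing down it reaches from about 0.325 to 0.775 m from the base axis. Payload 5.5 kg.
Tool frame: the origin (TCP) lies between the finger pads; the fingertips stand 8 mm ahead of it and the grasp point (between the pads) lies 11 mm behind it (tcp_to_tips is the distance from the TCP to the fingertips, in m); z points along the fingers, y is the line along which they close (so a half turn about z gives the same grasp; the last joint's range is limited). The gripper opens to 88 mm and grips with 3 to 60 N. Pads are 20 mm wide; open, the fingers measure 115 mm over their backs; the gripper's body (75 mm by 178 mm) begins 61 mm behind the grasp point.
Start: joints at [1.275, 0.091, 1.231, -0, 1.82, -0.057], TCP at [0.142, 0.583, 0.231] pointing down, gripper open.
Joint ranges: [-2.87, 2.87], [-0.86, 2.18], [0.17, 2.46], [-1.51, 4.65], [0.06, 2.69], [-2.65, 2.65]. Speed limits (rad/s): [2.57, 2.57, 3.01, 3.14, 3.14, 3.14].

### API

Orientations are given as a unit quaternion [w, x, y, z].
In Python, from bench import * gives the robot as it stands. Calls block until the motion is done:
- move_to(position, orientation): joint-space move of the TCP to a pose.
- move_l(position, speed=0.15, orientation=None): straight line of the TCP; orientation=None keeps the orientation; speed is the mean speed in m/s.
- movej(angles): joint-space move.
- gripper_open() and close(): open the fingers fully, or close them until they stop; the grip force is fixed at half the most.
- hold(seconds).
- inverse_kinematics(position, orientation): joint angles nearest the present ones, or None.
- state(): the state.
- get_image(name): name is "side" or "top" or "wrist"; returns a dict with "frame" (480x640x3 uint8, blue, green, red), "depth" (480x640 float32, m along the optical axis (not along the pixel's ray), 0 where there is no reading), "camera_matrix" (3x3 intrinsics, pixels), "view" (4x4, takes a point from world to camera coordinates). Camera axes: x right, y up, looking along -z (the intrinsics and any distortion apply to the point x, -y, -z); pixel columns grow to the right and rows downward; lengths in m; the calibration is good to about 2 mm. The wrist camera is an equidistant fisheye: a pixel r from the principal point sees the ray r / f radians off the axis. A picture is of the moment at which its call begins.
A pose or a line that the arm cannot do raises IKError and nothing moves.
- job_done(): hands the job in; it is judged then, once.
The state is a dict: "time": time; "joint_pos": joint angles; "dq": joint speeds; "joint_torque": joint torques, N m; "ee_pos": TCP position; "ee_rot": TCP orientation; "ft_force": force on the tool from outside, world axes, zero at the start; "moment": the same for the moment, N m; "finger_gap": finger opening in m; "finger_force": force on a finger pad.
Only numpy, scipy, OpenCV 4.12 (cv2) and the standard library are available. Lean on these libraries where they do the work, as an engineer would, in place of code of your own. Each camera call takes 0.05 s, during which the arm holds its last target. There are 200 camera calls.

## Working session

There is one attempt and no reset: what is moved stays moved. The work goes in short steps, each a Python script; the robot and the scene stay as the last script left them, time stands still between calls to the robot, and variables do not carry over. Pictures are saved under pics/ and viewed, at most 10 in all, crops included, and the job is handed in when it is done.

```bash
mkdir -p pics; ls
python3 - <<'E'
from bench import *
import cv2
for n in ("top","side"):
    d=get_image(n); cv2.imwrite(f"pics/{n}0.png",d["frame"]); print(n,d["camera_matrix"],d["view"])
s=state(); print(s["time"],s["ee_pos"],s["ee_rot"],s["finger_gap"])
E
```

```text
pics
top [[523.74478139   0.         318.51712016]
 [  0.         523.74478139 242.27837963]
 [  0.           0.           1.        ]] [[-9.26954921e-04 -9.99914484e-01 -1.30447180e-02  1.34238362e-02]
 [ 9.84985701e-01 -3.16491672e-03  1.72606931e-01 -5.51659072e-01]
 [-1.72633456e-01 -1.26888618e-02  9.84904403e-01 -1.31363408e+00]
 [ 0.00000000e+00  0.00000000e+00  0.00000000e+00  1.00000000e+00]]
side [[449.25830956   0.         318.32064716]
 [  0.         449.25830956 240.23829461]
 [  0.           0.           1.        ]] [[ 0.95507488 -0.29599224 -0.01485134 -0.54295569]
 [ 0.23779759  0.7354648   0.63446342 -0.17709377]
 [-0.17687361 -0.60949169  0.7728102  -0.96112307]
 [ 0.          0.          0.          1.        ]]
0.1 [0.1418976  0.58273151 0.22962416] [-1.31845105e-04  1.19154984e-01  9.92875296e-01 -8.48322517e-04] 0.08822788575700147
```

View pics/top0.png

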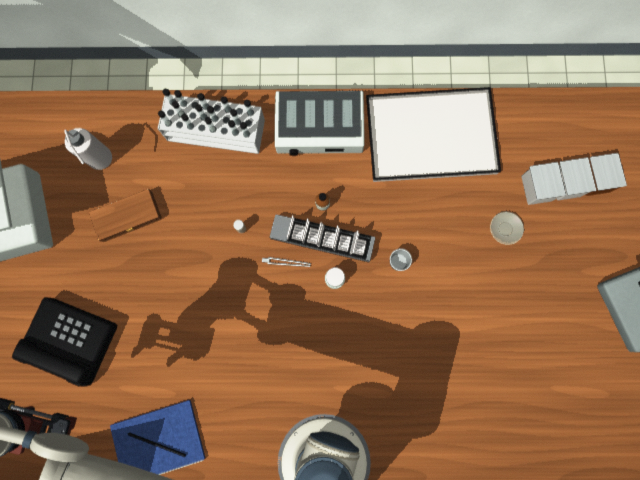

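View pics/side0.png

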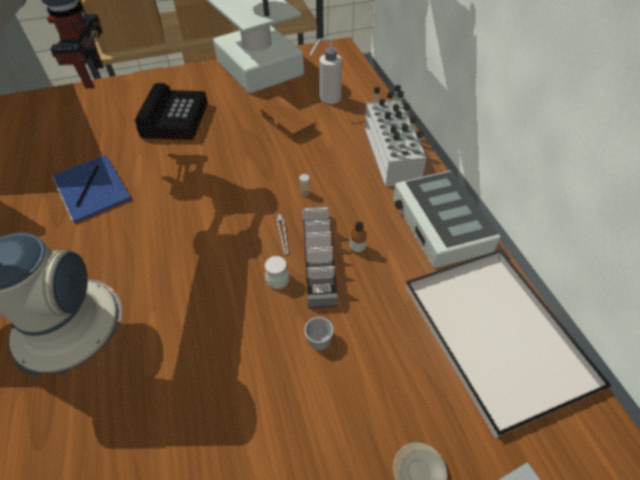

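The box's ledge end is at about (281,227) in the top picture and its end block at about (369,247). The jar (334,278) and forceps (287,263) are on the near side, the bottle (322,201) on the far side, the cup at (401,260) and the vial at (239,226). Next I measure these using depth.

```bash
cat > h.py <<'E'
import numpy as np, cv2
def cloud(d):
    K=d["camera_matrix"]; V=d["view"]; z=d["depth"].astype(float)
    v,u=np.indices(z.shape)
    P=np.stack([(u-K[0,2])/K[0,0]*z,-(v-K[1,2])/K[1,1]*z,-z],-1)
    return (P-V[:3,3])@V[:3,:3], z>0
def ray(d,u,v,h):
    K=d["camera_matrix"]; V=d["view"]; R=V[:3,:3]
    c=-R.T@V[:3,3]; r=R.T@np.array([(u-K[0,2])/K[0,0],-(v-K[1,2])/K[1,1],-1])
    return c+r*(h-c[2])/r[2]
E
python3 - <<'E'
from bench import *; from h import *
d=get_image("top"); W,ok=cloud(d)
cv2.imwrite("pics/c.png",cv2.resize(d["frame"][180:300,225:425],None,fx=4,fy=4,interpolation=cv2.INTER_CUBIC))
m=(ok&(W[...,2]>.012)&(W[...,2]<.2)).astype(np.uint8); m[:180]=0;m[300:]=0;m[:,:225]=0;m[:,425:]=0
n,l,st,c=cv2.connectedComponentsWithStats(m)
for i in range(1,n):
    if st[i,4]<15: continue
    p=W[l==i]; r=cv2.minAreaRect((p[:,:2]*1000).astype(np.float32)); print(st[i],p.mean(0).round(3),p[:,2].max().round(3),r)
E
```

```text
[315 193  15  18 209] [0.658 0.002 0.06 ] 0.094 ((663.4033203125, 2.1796417236328125), (36.49887466430664, 35.95586013793945), 65.8744125366211)
[ 270  215  105   47 2214] [0.567 0.006 0.035] 0.089 ((568.6251831054688, 4.5003814697265625), (273.06170654296875, 66.01005554199219), 76.19728088378906)
[233 220  13  13 115] [0.595 0.219 0.049] 0.065 ((597.1963500976562, 221.30784606933594), (24.663354873657227, 24.766069412231445), 74.3795166015625)
[390 249  22  22 191] [ 0.511 -0.204  0.035] 0.052 ((506.1466979980469, -199.27395629882812), (55.39945602416992, 55.5308723449707), 4.0788421630859375)
[325 268  20  21 330] [ 0.457 -0.028  0.056] 0.07 ((458.9283142089844, -29.062273025512695), (49.65879440307617, 48.009090423583984), 89.64508819580078)
```

View pics/c.png

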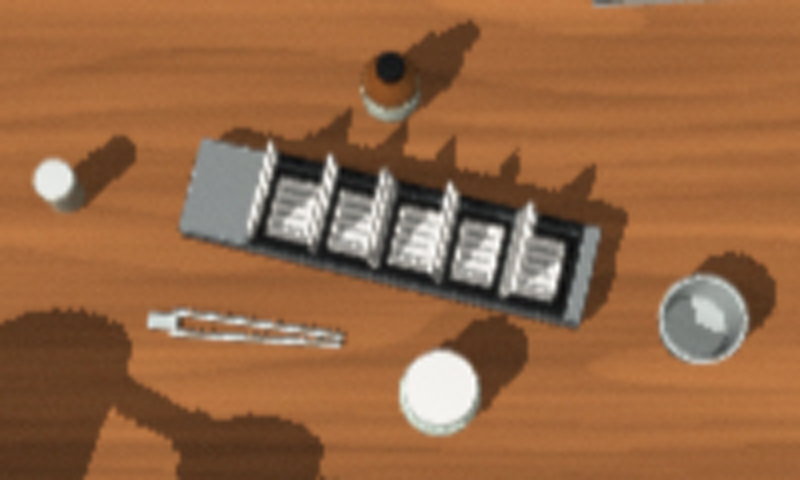

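Measured box: centre (0.569, 0.0045), with its +y axis pointing at 76.2°. The tool's y axis already lies along the row, so I keep that orientation. I'll close the fingers, do a first pass with tips at about 50 mm to fold the lids, then a lower pass to shut them.

```bash
cat >> h.py <<'E'
from bench import *
C=np.array([.5686,.0045]); A=np.deg2rad(76.2); Y=np.array([np.cos(A),np.sin(A)])
Q=[0,np.cos(np.deg2rad(83.1)),np.sin(np.deg2rad(83.1)),0]
def P(y,tip): return [*(C+Y*y),tip+.008]
def rep(*a):
    s=state(); print(*a,"t%.2f"%s["time"],"F",np.round(s["ft_force"],2),"z",round(s["ee_pos"][2],4))
E
python3 - <<'E'
from h import *
close(); rep("closed",state()["finger_gap"])
move_to(P(.130,.11),Q); rep("above")
move_l(P(.130,.050),.1); rep("down")
for y in (.105,.085,.065): move_l(P(y,.050),.05); rep(y)
for n in ("top","side"):
    d=get_image(n)["frame"]; c=d[180:300,225:425] if n=="top" else d[180:330,240:400]
    cv2.imwrite(f"pics/{n}1.png",cv2.resize(c,None,fx=4,fy=4,interpolation=cv2.INTER_CUBIC))
E
```

```text
closed 0.00019476031539918223 t1.49 F [-0.96 -0.21  0.86] z 0.2306
above t3.82 F [-0.16 -0.58  0.1 ] z 0.1183
down t4.57 F [-0.42  0.11  0.57] z 0.0585
0.105 t5.22 F [ 0.11 -0.67 -0.99] z 0.0581
0.085 t5.77 F [ 0.07 -0.18 -0.52] z 0.058
0.065 t6.32 F [0.15 0.34 0.29] z 0.058
```

View pics/side1.png

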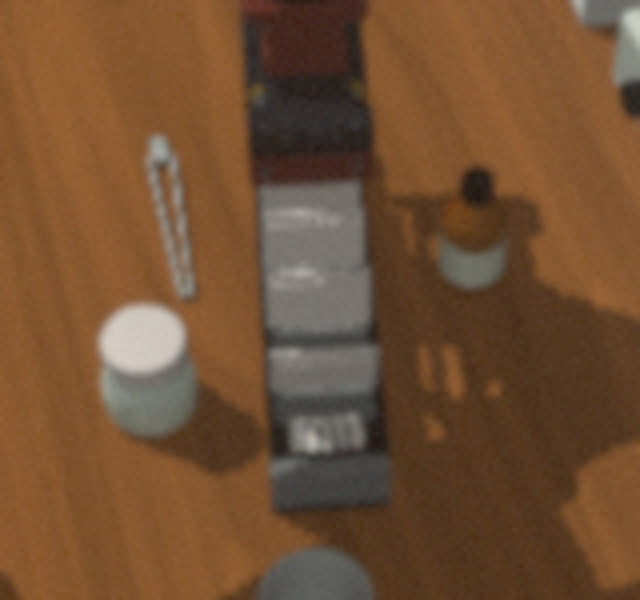

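In the side crop the gripper (310,90) is aligned over the row, lids further along are still standing, and the box and bystanders haven't moved. Contact force is within the noise. I'll continue the fold pass.

Run:
```python
from h import *
for y in (.04,0,-.04,-.08,-.115): move_l(P(y,.050),.06); rep(y)
move_l(P(-.115,.10),.15)
move_l(P(.16,.10),.25); rep("back")
d=get_image("top"); cv2.imwrite("pics/top2.png",cv2.resize(d["frame"][180:300,225:425],None,fx=4,fy=4,interpolation=cv2.INTER_CUBIC))
d=get_image("side"); cv2.imwrite("pics/side2.png",cv2.resize(d["frame"][180:330,240:400],None,fx=4,fy=4,interpolation=cv2.INTER_CUBIC))
```

```text
0.04 t6.98 F [-0.44  0.36  0.43] z 0.0581
0 t7.80 F [-0.55 -0.23  0.76] z 0.0579
-0.04 t8.62 F [0.37 0.69 0.15] z 0.058
-0.08 t9.43 F [0.37 0.45 0.33] z 0.058
-0.115 t10.17 F [ 0.12 -1.11  0.69] z 0.058
back t11.90 F [ 0.41 -0.4   0.38] z 0.1078
```

View pics/side2.png

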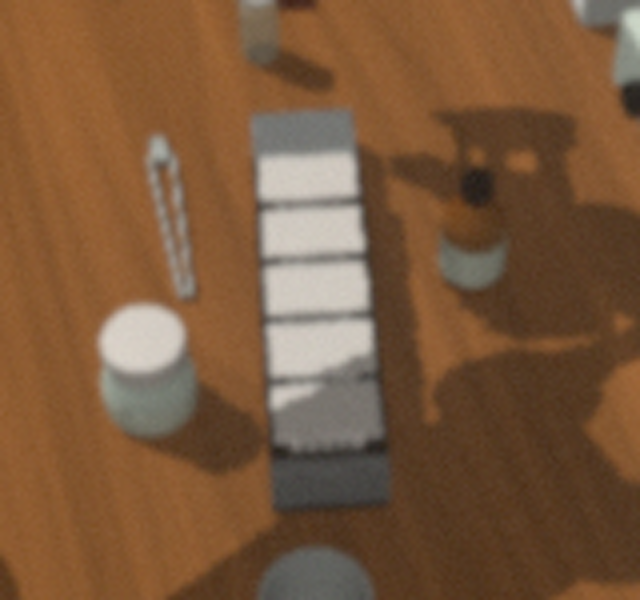

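The side crop shows all five lids folded, with the box in the same place: its near corner is still at (273,507). Lid 5 seems slightly raised. Now the light, lower pass.

Run:
```python
from h import *
move_l(P(.066,.060),.2); rep()
for t in (.045,.042): move_l(P(.066,t),.04); rep("tip",t)
for y in (.04,.0,-.04,-.08,-.112): move_l(P(y,.0415),.06); rep(y)
move_l(P(-.112,.10),.15); move_l(P(.16,.12),.25); rep("back")
d=get_image("top"); f=d["frame"][180:300,225:425]; cv2.imwrite("pics/top3.png",cv2.resize(f,None,fx=4,fy=4,interpolation=cv2.INTER_CUBIC))
W,ok=cloud(d); B=(W[...,:2]-C); by=B@Y; bx=B@np.array([Y[1],-Y[0]])
m=ok&(abs(bx)<.022)
for a in range(90,-136,-10):
    k=m&(by<a/1000)&(by>(a-10)/1000); print(a,(W[k][:,2].mean()*1000).round(1),end="; ")
m=(ok&(W[...,2]>.012)&(W[...,2]<.1)&(abs(bx)<.045)&(abs(by)<.15)).astype(np.uint8)
print(cv2.minAreaRect((W[m>0][:,:2]*1000).astype(np.float32)))
```

```text
t12.66 F [-1.24  0.28 -0.06] z 0.0687
tip 0.045 t13.18 F [ 0.72 -1.14 -0.11] z 0.0526
tip 0.042 t13.43 F [1.01 0.77 2.16] z 0.0504
0.04 t14.02 F [-1.27 -1.98  3.41] z 0.0495
0.0 t14.83 F [-0.88 -1.53  2.02] z 0.0495
-0.04 t15.65 F [-1.43 -2.08  3.39] z 0.0495
-0.08 t16.47 F [ 0.58 -2.02  1.86] z 0.0495
-0.112 t17.15 F [-1.5  -2.22  2.64] z 0.0495
back t18.93 F [-0.16 -0.19  0.25] z 0.1276
90 265.8; 80 157.3; 70 43.0; 60 43.6; 50 42.8; 40 43.3; 30 42.9; 20 43.1; 10 43.3; 0 42.9; -10 43.3; -20 43.1; -30 43.2; -40 43.3; -50 43.8; -60 43.5; -70 43.3; -80 42.8; -90 43.6; -100 43.3; -110 42.8; -120 37.6; -130 29.4; ((568.2244873046875, 3.2152252197265625), (270.4384460449219, 65.72227478027344), 76.43160247802734)
```

View pics/top3.png

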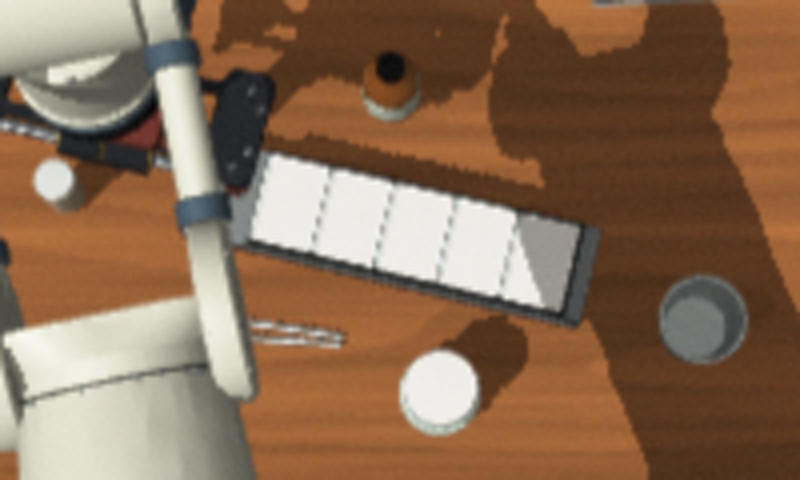

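The lids lie flat at 43 mm along the whole row. The box's far corner is still at (597,228), the bystanders haven't moved, and the gripper is clear above. Handing in.

Run:
```python
from h import *
print(job_done())
```

```text
the job is handed in; nothing more can be done
None
```

All five lids were folded down starting from the ledge end and lie flat at about 43 mm; the box and the bystanders in view did not visibly move, sampled wrist forces stayed under about 5 N, and I handed the job in after about 19 s, with no verdict returned.

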